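Hold the bag clip open astride the sample card

TASK

Squeeze the levers of the bag clip so that it comes off the low steel plate it is parked on, and bring it to the taller of the two upright cards. Hold it there gaping wide over the middle of that card's top edge, one jaw on each side and the edge well in between the jaws, with the clip not touching the card, so that a printout can be slipped in beside it. Finish while still holding the clip squeezed open there, and leave the other things on the counter where they are.

Things in the scene. Friction and masses are not known exactly. Their poses are not given: they have to be found in the camera images.
- clip: Black plastic spring bag clip, loose, 60 g, 90 mm tall, 44 mm wide, parked upright: jaws below, clamped on the parking plate, two thumb levers above. Origin midway between the jaw tips, z up, y along the hinge axis, x from jaw to jaw. The frame belongs to the jaw and lever on the -x side, so it leans by half the opening angle when squeezed evenly.
- clip_jaw (a joint): Opening angle of the clip in rad: 0 parked on the 4 mm plate, about 0.56 pressed to its stop (jaws gaping widest). A spring closes it: about 3 N on each lever near its upper end starts it opening, about 6 to 7 N reaches the stop; let go, it snaps shut.
- clip_hinge (a point): Middle of the clip's hinge axis, 45 mm above the jaw tips. Hinge pin 11 mm thick along y; 39 mm of free depth between jaw tips and pin.
- tip_a (a point): Inner lower edge, mid-width, of the jaw on the clip's -x side. Jaws: flat, 4 mm thick, 40 mm wide, reaching from the tips up to the hinge.
- clip_grip (a point): Point midway between the two levers, 78 mm above the parked jaw tips: pinch both levers here from above, closing along the clip's x. Levers: flat plates 36 mm wide, flaring from 55 mm above the tips (32 mm over their backs) to 90 mm (52 mm over their backs). Pressed to the stop they stand parallel, 25 mm over their backs, and the jaw tips gape 28 mm.
- tip_b (a point): Inner lower edge, middle of its width, of the jaw on the clip's +x side.
- park: Fixed parking stand: grey base 70 x 90 x 25 mm with an upright steel plate on it, 4 mm thick (along x), 70 mm long (along y), top at 55 mm. The clip's jaw tips rest on the base, at z = 25 mm. Origin: centre of the underside.
- tall_card: Fixed grey stand 64 x 110 x 20 mm holding the taller brown rigid card upright: 3 mm thick (along x), 90 mm long (along y), top edge 155 mm above the counter. Origin: centre of the underside.
- tall_card_edge (a point): Middle of the top edge of the taller card; y along the edge, x across the card, z up.
- short_card: The same stand with a shorter card, top edge 105 mm above the counter; leave it alone. Origin: centre of the underside. It, the tall card and the parking stand change places.
- jar: Bystander: amber glass jar, 66 mm wide, 95 mm tall.
- tin: Bystander: open steel sample tin, 64 mm wide, 40 mm tall.
- cup: Bystander: white cup, 72 mm wide, 70 mm tall.
- weight: Bystander: brass weight, 36 mm wide, 50 mm tall.
- brush: Bystander: brush lying flat.
- scoop: Bystander: steel sample spoon lying flat.
- timer: Bystander: white timer lying flat, 55 x 70 x 22 mm.

How it is judged:
By the outcome, as a careful person would: the job done as asked, in the order asked, and still so for the second after the job is handed in, while the arm keeps its last pose, push and grip.
It also fails if it takes over 35 s, if anything falls off the work surface, if the arm or the gripper's body presses on something with over 40 N, if the wrist force passes 120 N, or if a joint passes its speed limit or range.

ROBOT

A 7-joint arm with a two-finger parallel gripper is mounted at the origin on the work surface. World frame = base frame: x ahead of the robot, y to its left, z up, the work surface at z = 0. Lengths are in m, angles in rad, forces in N, time in s.
With the tool pointing down it reaches from about 0.425 to 0.95 m from the base axis. Payload 16.7 kg.
Tool frame: the origin (TCP) lies at the very end of the fingers, on their centre line; the grasp point (between the pads) lies manip.grip_point_offset behind it (manip.grip_point_offset is the distance from the TCP to the grasp point, in m); y points along the fingers, x is the direction in which the jaws open and shut, and the axes are right-handed (so a half turn about y gives the same grasp; the last joint's range is limited). The gripper opens to 94 mm and grips with 3 to 60 N. Pads are 16 mm wide; open, the fingers measure 119 mm over their backs; the gripper's body (75 mm by 177 mm) begins 78 mm behind the grasp point.
Start: joints at [1.046, 0.426, 0.074, 1.606, -0.034, 1.111, -0.067], TCP at [0.248, -0.628, 0.18] pointing down, gripper open.
Joint ranges: [-2.85, 2.85], [-0.5, 2.14], [-1.23, 1.37], [0.21, 2.46], [-1.02, 4.16], [0.16, 2.05], [-2.73, 2.73]. Speed limits (rad/s): [1.89, 1.89, 2.39, 2.39, 3.01, 3.01, 3.01].

INTERFACE

Orientations are given as a unit quaternion [w, x, y, z].
In Python, from plant import telemetry, cams, manip gives the robot as it stands.
- The arm moves only by the tool move_arm, never from a script. Its argument "targets" is a list of rows, each a list of 7 numbers: the closure, from 0 (fully open) to 1 (shut), then the shift along the world's x, y, z in m, then the turn, a rotation vector about the world's x, y, z in rad. In form: [[fingers, dx, dy, dz, ax, ay, az], ...]. A call has 1 to 5 rows; each row shifts and turns the commanded pose from where the row before left it; what a row does not reach is not made up. A row lasts 1/8 s, in which the tool goes at most 62.5 mm and 10.7 degrees, less where a joint would pass 70% of its speed; a pose out of reach is approached as far as the arm can. A call is refused whole if a number of a shift passes 0.0625 or a number of a turn 0.188, either way. A call with a gripper value outside its range is refused whole. The fingers move at their own pace and stop on an object; the grip force is fixed at half the most. Time passes only in rows, so rows that do not move let the fingers close. It gives the time, the measured TCP pose, the force and the opening at its end, in the units of the state.
- telemetry.state(): the state, without advancing time (a new reading comes with each control period).
- cams.grab_frame(name): name is "scene" or "top"; returns a dict with "frame" (420x560x3 uint8, blue, green, red), "K" (3x3 intrinsics, pixels), "origin" and "rotation" of the camera in the world. Camera axes: x right, y up, looking along -z (the intrinsics and any distortion apply to the point x, -y, -z); pixel columns grow to the right and rows downward; lengths in m; the calibration is good to about 2 mm. A picture is of the moment at which its call begins. There is no depth.
- manip.finish_job(): hands the job in, once; it reports no verdict.
The state is a dict: "time": time; "joint_positions": joint angles; "dq": joint speeds; "joint_torque": joint torques, N m; "tcp_pos": TCP position; "eef_rot": TCP orientation; "ft_force": force on the tool from outside, world axes, zero at the start; "torque": the same for the moment, N m; "gripper_width": finger opening in m.
Only numpy, scipy, OpenCV 4.12 (cv2) and the standard library are available. Lean on these libraries where they do the work, as an engineer would, in place of code of your own. Each camera call takes 0.05 s, during which the arm holds its last target.

## Working session

There is one attempt and no reset: what is moved stays moved. The work goes in short steps, Python scripts to look and compute and a tool call to move; the robot and the scene stay as the last step left them, time stands still between calls to the robot, and variables do not carry over. Pictures are saved under pics/ and viewed, and the job is handed in when it is done.

Besides the shell and the picture viewer there is one more tool, called after ">>>" by a JSON object that holds its "name" and its "arguments", one argument or row to a line. move_arm: Moves the arm, as the interface text tells. Its arguments: {"type":"object","properties":{"targets":{"type":"array","items":{"type":"array","items":{"type":"number"}}}},"required":["targets"]}

```bash
ls; mkdir -p pics; python3 - <<'E'
from plant import telemetry, cams, manip
import cv2
s=telemetry.state()
for k,v in s.items(): print(k,v)
print([a for a in dir(manip) if a[0]!='_'], manip.grip_point_offset)
for n in("scene","top"):
    f=cams.grab_frame(n); cv2.imwrite(f"pics/{n}0.png",f["frame"]); print(n,f["K"],f["origin"],f["rotation"],[k for k in f])
E
```

```text
pics
time 0.0
joint_positions [ 1.04550466  0.4267316   0.07386835  1.60661051 -0.0340701   1.11081616
 -0.0671056 ]
dq [ 9.73126508e-05 -6.96308993e-05  9.37829433e-04 -1.12367458e-03
 -9.04205178e-04  1.50379786e-03  1.89299497e-03]
joint_torque [-8.71243883e-04 -9.35810566e+01  3.66687544e+00 -4.54192114e+01
 -4.86235984e-02  2.00397806e-02  1.64077337e-04]
tcp_pos [ 0.24750211 -0.62747009  0.1792749 ]
eef_rot [ 0.58480816 -0.58436732  0.39822109 -0.39740939]
ft_force [0.56992352 0.14846467 0.05600908]
torque [-0.03167362  0.00660751 -0.01663281]
gripper_width 0.09372666111529193
['Unreachable', 'finish_job', 'grip_point_offset'] 0.0188
scene [[530.27870248   0.         271.2770315 ]
 [  0.         530.27870248 209.96596073]
 [  0.           0.           1.        ]] [ 0.98719719 -0.71842327  0.83832288] [0.88320849 0.39364392 0.10962145 0.23015291] ['frame', 'K', 'origin', 'rotation']
top [[460.12517041   0.         286.23661403]
 [  0.         460.12517041 210.31069777]
 [  0.           0.           1.        ]] [ 0.31975416 -0.03094207  1.21418586] [ 0.70777463  0.08377633 -0.07975396 -0.69690451] ['frame', 'K', 'origin', 'rotation']
```

View pics/scene0.png

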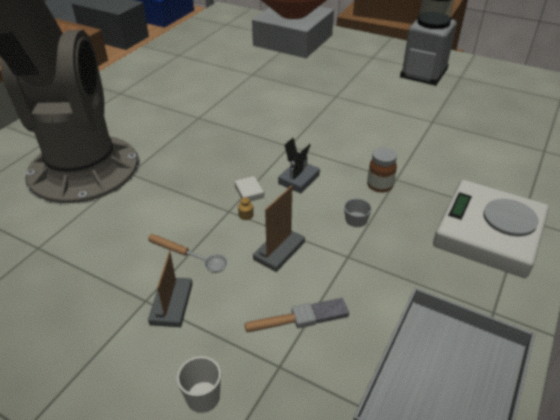

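View pics/top0.png

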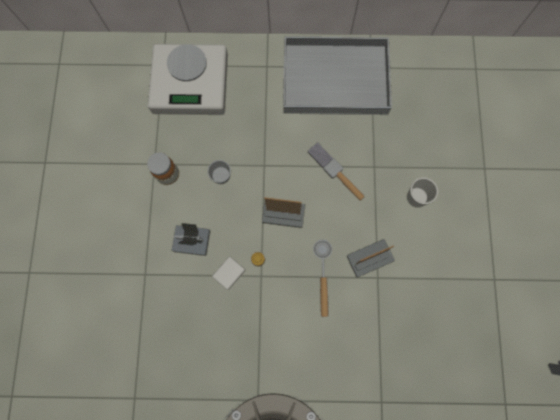

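```bash
cat > h.py <<'E'
import numpy as np, cv2
from scipy.spatial.transform import Rotation as R
def q(w): return R.from_quat([w[1],w[2],w[3],w[0]])
def proj(f,P):
    p=q(f["rotation"]).inv().apply(np.atleast_2d(P)-f["origin"])
    return np.c_[f["K"][0,2]+f["K"][0,0]*p[:,0]/-p[:,2], f["K"][1,2]+f["K"][1,1]*-p[:,1]/-p[:,2]]
def ray(f,u,v):
    d=np.array([(u-f["K"][0,2])/f["K"][0,0],-(v-f["K"][1,2])/f["K"][1,1],-1.]); return q(f["rotation"]).apply(d)
def atz(f,u,v,z):
    d=ray(f,u,v); return f["origin"]+d*(z-f["origin"][2])/d[2]
def tri(obs):
    A=0;b=0
    for f,u,v in obs:
        d=ray(f,u,v);d/=np.linalg.norm(d);M=np.eye(3)-np.outer(d,d);A=A+M;b=b+M@f["origin"]
    X=np.linalg.solve(A,b); return X,[proj(f,X)[0]-[u,v] for f,u,v in obs]
def crop(f,u,v,w,h,s,name):
    c=f["frame"][v:v+h,u:u+w]; c=cv2.resize(c,None,fx=s,fy=s,interpolation=cv2.INTER_CUBIC); 
    cv2.imwrite(name,cv2.convertScaleAbs(c,alpha=1.6,beta=10))
E
python3 - <<'E'
from h import *; from plant import cams
import pickle
S=cams.grab_frame("scene");T=cams.grab_frame("top")
pickle.dump((S,T),open("f0.pkl","wb"))
print(proj(T,[[.248,-.628,.18],[0,0,0]]),proj(S,[0,0,0]))
crop(S,230,120,120,150,4,"pics/s1.png"); crop(T,160,180,150,100,5,"pics/t1.png")
E
```

```text
[[566.27088752 357.90768833]
 [273.2323695  455.07960491]] [[ 82.90271553 167.82872778]]
```

View pics/s1.png

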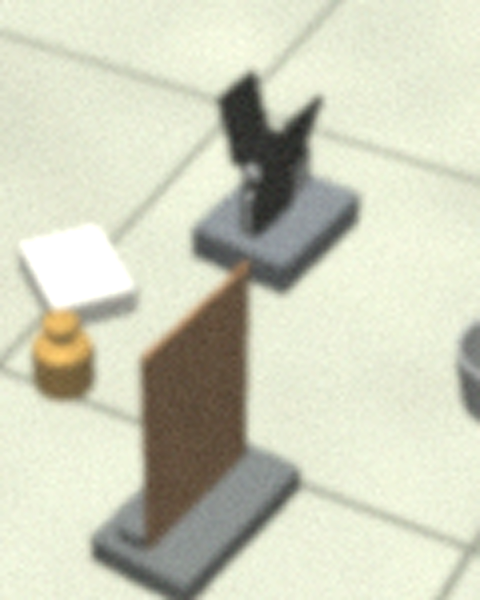

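View pics/t1.png

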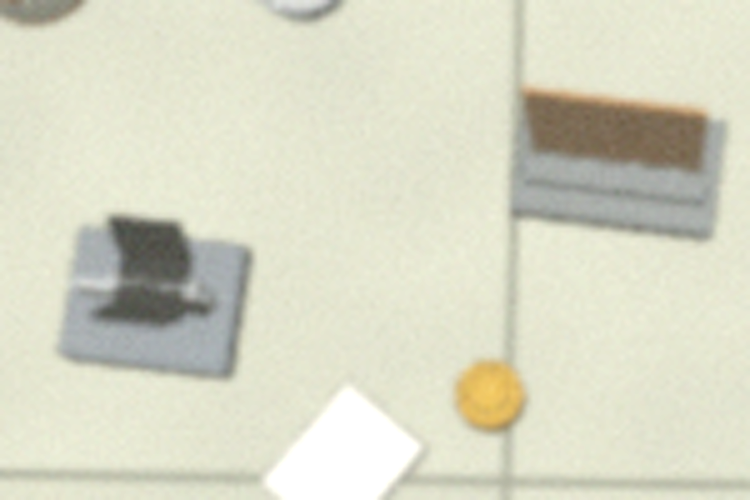

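```bash
cat > fit.py <<'E'
from h import *; import pickle
from scipy.optimize import least_squares
S,T=pickle.load(open("f0.pkl","rb"))
sc=lambda u,v:((u+.5)/4-.5+230,(v+.5)/4-.5+120)
tc=lambda u,v:((u+.5)/5-.5+160,(v+.5)/5-.5+180)
# card top edge triangulate; ends
for n,a,b in(("cardtop near(-y)",sc(143,357),tc(708,110)),("far(+y)",sc(248,263),tc(522,88))):
    print(n,*tri([(S,*a),(T,*b)]))
for n,a,b in(("lever0 corner",sc(252,72),tc(110,216)),("baseR",sc(358,197),tc(250,245)),("baseNear",sc(283,272),tc(232,375)),("baseL",sc(195,237),tc(60,354))):
    print(n,*tri([(S,*a),(T,*b)]))
E
python3 fit.py
```

```text
cardtop near(-y) [ 0.5911245  -0.05848508  0.15442067] [array([ 0.32147415, -0.08727346]), array([0.16981547, 0.21263491])]
far(+y) [0.60120004 0.03054811 0.15343332] [array([ 0.11419489, -0.03466559]), array([0.06115611, 0.08197815])]
lever0 corner [0.52460996 0.2140557  0.14359758] [array([ 6.82831301, -2.53095978]), array([4.43059201, 5.66416124])]
baseR [0.56273635 0.1879521  0.0671079 ] [array([-11.15023278,   3.04045993]), array([-5.89826491, -8.92512522])]
baseNear [ 0.50649069  0.20956402 -0.02665025] [array([-9.56905691,  2.40621944]), array([-5.26049953, -7.60260416])]
baseL [ 0.47247984  0.26645184 -0.02895258] [array([11.1477746, -4.1176956]), array([7.60473873, 8.84819681])]
```

```bash
python3 - <<'E'
from h import *; import pickle
S,T=pickle.load(open("f0.pkl","rb"))
crop(S,270,130,60,65,9,"pics/s2.png"); crop(T,165,215,50,45,14,"pics/t2.png")
E
```

```text
(no output)
```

View pics/s2.png

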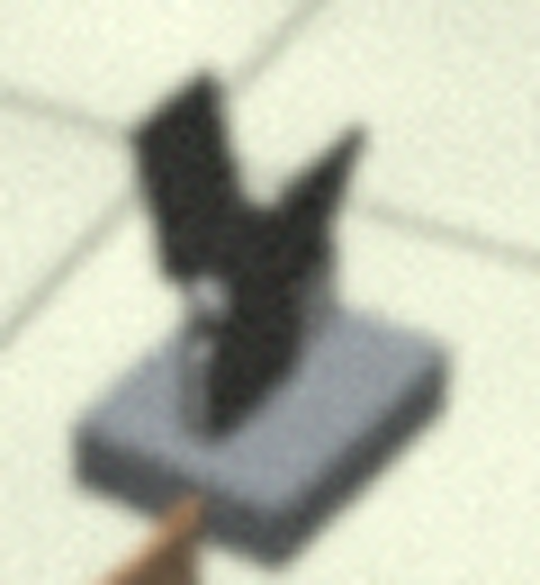

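View pics/t2.png

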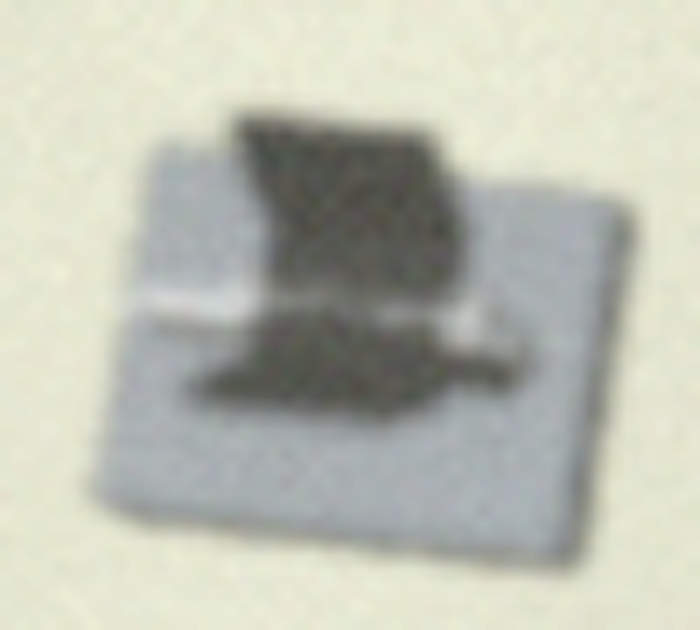

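```bash
cat > fit2.py <<'E'
from h import *; import pickle
S,T=pickle.load(open("f0.pkl","rb"))
s=lambda u,v:((u+.5)/9-.5+270,(v+.5)/9-.5+130)
t=lambda u,v:((u+.5)/14-.5+165,(v+.5)/14-.5+215)
for n,a,b in(("-x lev +y",s(208,72),t(185,395)),("-x lev -y",s(138,132),t(385,412)),("+x lev +y",s(360,130),t(238,118)),("+x lev -y",s(275,195),t(432,130)),
 ("base ++",s(448,355),t(150,140)),("base +-",s(272,520),t(632,195)),("base --",s(75,430),t(580,560))):
    X,r=tri([(S,*a),(T,*b)]); print(n,X.round(4),np.round(r,1).tolist())
E
python3 fit2.py
```

```text
-x lev +y [0.4947 0.2386 0.1127] [[0.2, -0.1], [0.1, 0.1]]
-x lev -y [0.4922 0.2036 0.1136] [[0.1, -0.0], [0.1, 0.1]]
+x lev +y [0.5434 0.2325 0.1137] [[0.2, -0.1], [0.1, 0.2]]
+x lev -y [0.5394 0.1965 0.1149] [[1.3, -0.4], [0.8, 1.0]]
base ++ [0.5572 0.2707 0.019 ] [[0.7, -0.2], [0.4, 0.5]]
base +- [0.5481 0.1788 0.0211] [[0.5, -0.1], [0.3, 0.4]]
base -- [0.4807 0.1863 0.0205] [[-0.4, 0.1], [-0.3, -0.3]]
```

```bash
cat > fit3.py <<'E'
from h import *; import pickle
from scipy.optimize import least_squares
from plant import telemetry
S,T=pickle.load(open("f0.pkl","rb"))
s=lambda u,v:((u+.5)/9-.5+270,(v+.5)/9-.5+130)
t=lambda u,v:((u+.5)/14-.5+165,(v+.5)/14-.5+215)
sc=lambda u,v:((u+.5)/4-.5+230,(v+.5)/4-.5+120)
tc=lambda u,v:((u+.5)/5-.5+160,(v+.5)/5-.5+180)
def fit(obs,name):
    def res(p):
        c,si=np.cos(p[2]),np.sin(p[2]); r=[]
        for f,uv,L in obs:
            P=[p[0]+c*L[0]-si*L[1],p[1]+si*L[0]+c*L[1],L[2]+p[3]]
            r+=list(proj(f,P)[0]-uv)
        return np.array(r)
    o=least_squares(res,[.5,.1,-.1,0]); print(name,o.x.round(4),"rms px",np.sqrt(np.mean(o.fun**2)).round(2)); print(o.fun.reshape(-1,2).round(1).tolist()); return o.x
h=.035;w=.045;z=.025
fit([(S,s(448,355),(h,w,z)),(S,s(272,520),(h,-w,z)),(S,s(75,430),(-h,-w,z)),(S,s(272,565),(h,-w,0)),(S,s(448,400),(h,w,0)),(S,s(80,480),(-h,-w,0)),
 (T,t(150,140),(h,w,z)),(T,t(630,195),(h,-w,z)),(T,t(578,562),(-h,-w,z)),(T,t(98,500),(-h,w,z))],"park")
h=.025;w=.018;z=.115
fit([(S,s(208,72),(-h,w,z)),(S,s(138,132),(-h,-w,z)),(S,s(360,130),(h,w,z)),(T,t(185,398),(-h,w,z)),(T,t(385,414),(-h,-w,z)),(T,t(238,118),(h,w,z)),(T,t(434,132),(h,-w,z))],"clip")
w=.045;z=.155
fit([(S,sc(143,357),(0,-w,z)),(S,sc(248,263),(0,w,z)),(T,tc(708,110),(0,-w,z)),(T,tc(522,88),(0,w,z))],"card")
print(q(telemetry.state()["eef_rot"]).as_matrix().round(3))
E
python3 fit3.py
```

```text
park [ 0.5184  0.2278 -0.1    -0.0009] rms px 0.9
[[0.7, -1.4], [0.9, -1.2], [-0.9, -1.3], [0.6, 1.7], [0.2, 1.4], [-1.4, 1.0], [0.6, -0.0], [-0.0, -0.1], [-0.5, -0.1], [-0.3, 0.4]]
clip [ 0.5178  0.2183 -0.0944 -0.0018] rms px 0.34
[[0.1, -0.2], [-0.4, 0.2], [0.8, -0.1], [0.1, -0.1], [0.5, 0.4], [-0.4, -0.2], [0.2, 0.4]]
card [ 0.5961 -0.014  -0.1136 -0.0011] rms px 0.2
[[0.2, 0.2], [0.1, -0.3], [0.3, 0.3], [-0.0, 0.0]]
[[ 0.367 -0.     0.93 ]
 [-0.93   0.001  0.367]
 [-0.001 -1.    -0.   ]]
```

>>> {"name": "move_arm", "arguments": {
  "targets": [
    [0,0.028,0.042,0.04,0,0,0.1],
    [0,0.028,0.042,0.04,0,0,0.1],
    [0,0.028,0.042,0.0,0,0,0.1],
    [0,0.028,0.042,0,0,0,0.1],
    [0,0.028,0.042,0,0,0,0.1]
  ]
}}

```text
time: 0.82
tcp_pos: [0.3867, -0.4188, 0.2577]
eef_rot: [-0.665, 0.665, -0.24, 0.24]
ft_force: [1.0, -1.2, -0.5]
gripper_width: 0.094
```

>>> {"name": "move_arm", "arguments": {
  "targets": [
    [0,0.028,0.042,0,0,0,0.1],
    [0,0.028,0.042,0,0,0,0.1],
    [0,0.028,0.042,0.0,0,0,0.1],
    [0,0.028,0.042,0,0,0,0.1],
    [0,0.018,0.05,0,0,0,0.1]
  ]
}}

```text
time: 1.45
tcp_pos: [0.5168, -0.2011, 0.2574]
eef_rot: [0.704, -0.704, 0.068, -0.068]
ft_force: [0.0, -1.2, -0.9]
gripper_width: 0.0941
```

>>> {"name": "move_arm", "arguments": {
  "targets": [
    [0,0,0.05,0,0,0,0.098],
    [0,0,0.05,0,0,0,0],
    [0,0,0.05,0.0,0,0,0],
    [0,0,0.05,0,0,0,0],
    [0,0,0.05,0,0,0,0]
  ]
}}

```text
time: 2.08
tcp_pos: [0.5158, 0.0491, 0.2577]
eef_rot: [-0.706, 0.706, -0.034, 0.034]
ft_force: [1.2, -0.3, 0.5]
gripper_width: 0.0937
```

>>> {"name": "move_arm", "arguments": {
  "targets": [
    [0,0.001,0.05,0,0,0,0],
    [0,0,0.05,0,0,0,0],
    [0,0,0.045,0,0,0,0],
    [0,0,0.024,-0.04,0,0,0],
    [0,0,0,-0.03,0,0,0]
  ]
}}

```text
time: 2.7
tcp_pos: [0.5162, 0.2188, 0.1863]
eef_rot: [0.707, -0.706, 0.033, -0.033]
ft_force: [0.7, -0.8, -1.0]
gripper_width: 0.0936
```

```bash
cat > look.py <<'E'
import sys
from h import *; from plant import cams,telemetry
a=sys.argv; n=a[1]
for c,box,sc in(("scene",eval(a[2]),eval(a[4])),("top",eval(a[3]),eval(a[5]))):
    f=cams.grab_frame(c); crop(f,*box,sc,f"pics/{n}{c[0]}.png")
s=telemetry.state(); print(s["time"],s["tcp_pos"].round(4),s["ft_force"].round(1),s["gripper_width"],q(s["eef_rot"]).as_matrix().round(3).tolist())
E
python3 look.py a "(230,50,130,140)" "(140,180,110,90)" 4 6; cd pics; python3 -c "
import cv2;a=cv2.imread('as.png');b=cv2.imread('at.png');print(a.shape,b.shape)"
```

```text
2.8 [0.5153 0.2161 0.1847] [ 0.  -0.4 -0.1] 0.0943164224256491 [[0.995, -0.005, 0.096], [-0.096, -0.002, 0.995], [-0.004, -1.0, -0.002]]
(560, 520, 3) (540, 660, 3)
```

View pics/as.png

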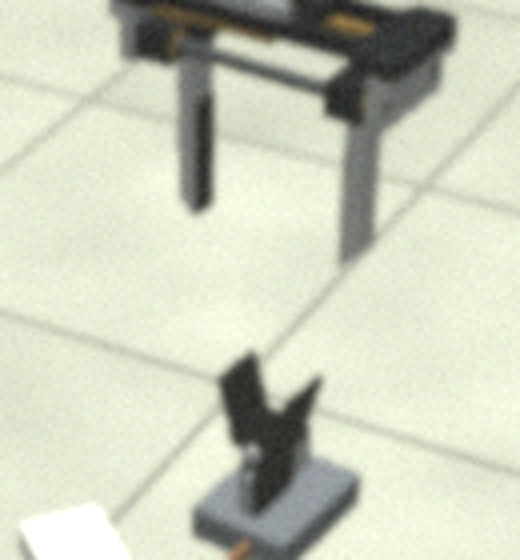

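View pics/at.png

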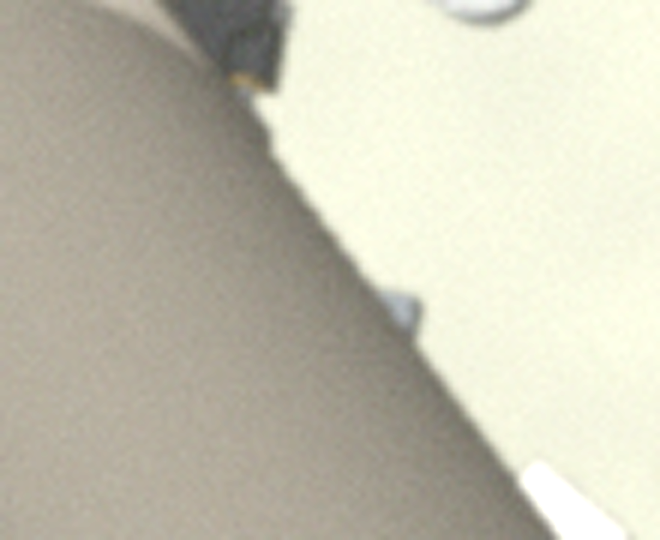

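```bash
python3 - <<'E'
from h import *; import pickle
S,T=pickle.load(open("f0.pkl","rb"))
c=np.array([.516,.2182,.186]);x=np.array([.995,-.096,0]);y=np.array([.096,.995,0])
for d in(-.0595,-.047,.047,.0595):
  for e in (-.008,.008):
    p=proj(S,c+d*x+e*y)[0]; print(d,e,((p-[230,50]+.5)*4-.5).round(0))
E
```

```text
-0.0595 -0.008 [178. 248.]
-0.0595 0.008 [193. 236.]
-0.047 -0.008 [195. 254.]
-0.047 0.008 [211. 242.]
0.047 -0.008 [334. 304.]
0.047 0.008 [348. 291.]
0.0595 -0.008 [353. 310.]
0.0595 0.008 [367. 297.]
```

```bash
python3 - <<'E'
from h import *; from plant import cams
f=cams.grab_frame("scene"); 
c=f["frame"][80:145,262:332]; c=cv2.resize(c,None,fx=9,fy=9,interpolation=cv2.INTER_CUBIC).astype(float)
cv2.imwrite("pics/e.png",np.clip((c-60)*2,0,255).astype(np.uint8))
E
```

```text
(no output)
```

View pics/e.png

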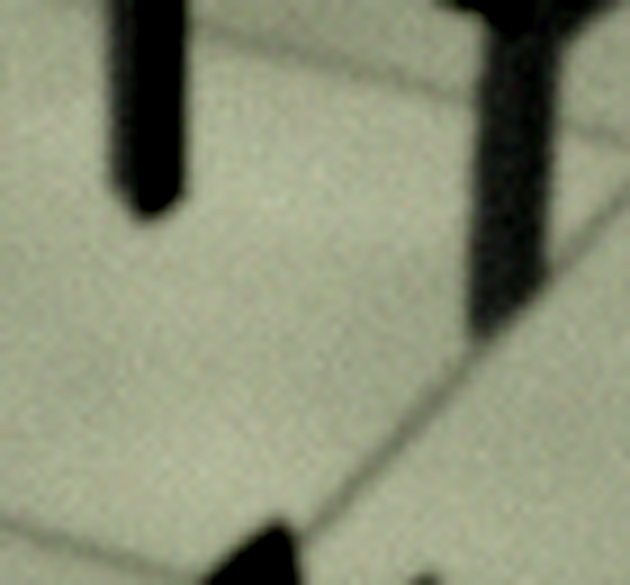

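```bash
python3 - <<'E'
from h import *; import pickle
S,T=pickle.load(open("f0.pkl","rb"))
c=np.array([.2475,-.6275,.179]);x=np.array([.367,-.93,0]);y=np.array([.93,.367,0])
for dz in (0,.0188):
 for d in(-.0595,-.047):
  for e in (-.008,.008):
    p=proj(T,c+d*x+e*y+[0,0,dz])[0]; print(dz,d,e,p.round(1))
crop(T,530,340,30,50,12,"pics/g.png")
E
```

```text
0 -0.0595 -0.008 [542.8 372.1]
0 -0.0595 0.008 [539.2 364.7]
0 -0.047 -0.008 [548.  369.9]
0 -0.047 0.008 [544.5 362.5]
0.0188 -0.0595 -0.008 [547.6 373.1]
0.0188 -0.0595 0.008 [544.  365.6]
0.0188 -0.047 -0.008 [553.  370.9]
0.0188 -0.047 0.008 [549.3 363.4]
```

View pics/g.png

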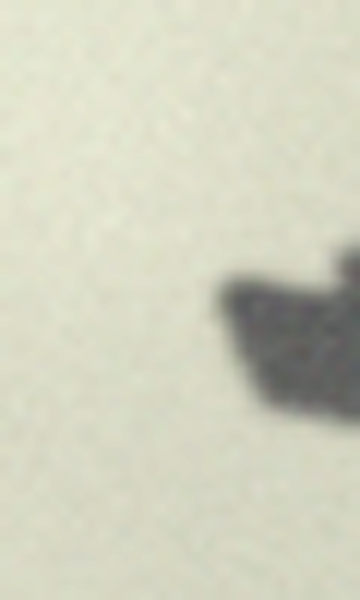

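>>> {"name": "move_arm", "arguments": {
  "targets": [
    [0,0.001,0,-0.03,0,0,0],
    [0,0,0,-0.03,0,0,0],
    [0,0,0,0,0,0,0]
  ]
}}

```text
time: 3.22
tcp_pos: [0.5178, 0.216, 0.1275]
eef_rot: [-0.706, 0.707, -0.035, 0.034]
ft_force: [0.6, 0.4, 0.7]
gripper_width: 0.0942
```

```bash
python3 look.py b "(260,90,75,80)" "(140,160,110,90)" 7 6
```

```text
3.325 [0.5189 0.2168 0.1294] [0.2 1.1 0.3] 0.09396829027368196 [[0.995, 0.001, 0.097], [-0.097, 0.001, 0.995], [0.001, -1.0, 0.001]]
```

View pics/bs.png

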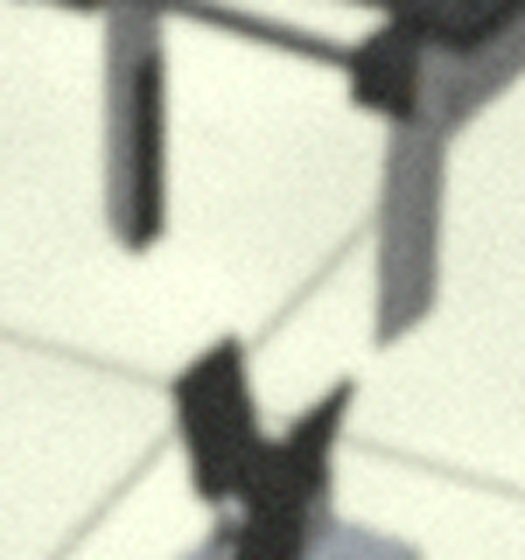

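>>> {"name": "move_arm", "arguments": {
  "targets": [
    [0,0,0,-0.02,0,0,0],
    [0,0,0,-0.02,0,0,0],
    [0,0,0,-0.007,0,0,0],
    [0,0,0,0,0,0,0]
  ]
}}

```text
time: 3.82
tcp_pos: [0.5176, 0.2166, 0.08]
eef_rot: [-0.706, 0.706, -0.035, 0.034]
ft_force: [-0.5, 1.1, 0.4]
gripper_width: 0.0939
```

```bash
python3 look.py c "(260,90,75,80)" "(140,160,110,90)" 7 6
```

```text
3.925 [0.5182 0.2169 0.0809] [-0.4  0.  -0.1] 0.09390723187980193 [[0.995, 0.0, 0.097], [-0.097, 0.0, 0.995], [0.0, -1.0, 0.0]]
```

View pics/cs.png

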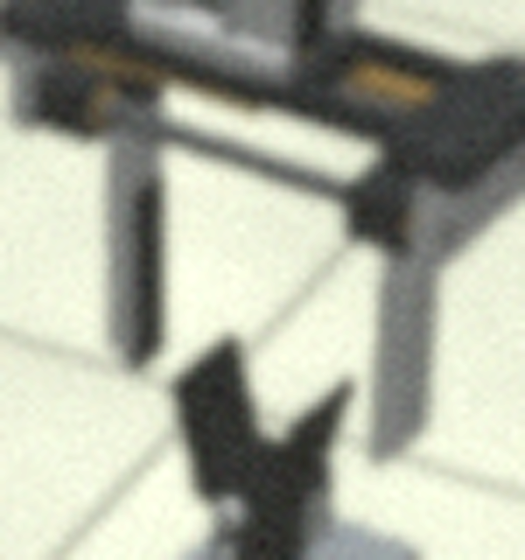

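View pics/ct.png

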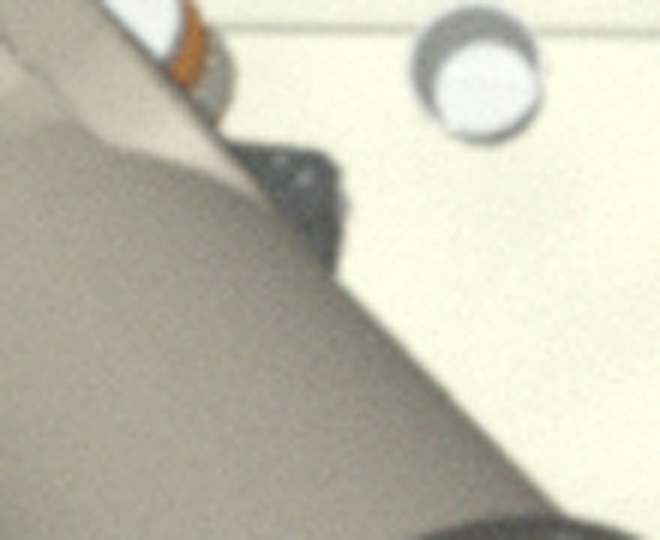

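```bash
python3 - <<'E'
from h import *; import pickle
S,T=pickle.load(open("f0.pkl","rb"))
for z in(.18,.2,.22): print(z,proj(T,[.602,.171,z])[0],(proj(T,[.602,.171,z])[0]-[140,160]+.5)*6)
c=np.array([.5177,.2168,.0805]);x=np.array([.995,-.097,0]);y=np.array([.097,.995,0])
# scene: expected tip corners for dz / dy hypotheses
for nm,o in(("0",[0,0,0]),("dz.02",[0,0,.02]),("dz.025",[0,0,.025]),("dy+.02",y*.02),("dy.03",y*.03)):
  print(nm,[((proj(S,c+d*x+e*y+o)[0]-[260,90]+.5)*7).round(0).tolist() for d,e in((-.0595,-.008),(-.047,-.008),(-.047,.008),(.047,-.008),(.0595,-.008),(.0595,.008))])
E
```

```text
0.18 [203.28346487 193.15104004] [382.70078921 201.90624027]
0.2 [201.71677232 190.82678738] [373.3006339  187.96072431]
0.22 [200.09108901 188.41501952] [363.54653408 173.49011714]
0 [[107.0, 418.0], [136.0, 430.0], [162.0, 408.0], [365.0, 520.0], [396.0, 533.0], [421.0, 509.0]]
dz.02 [[106.0, 371.0], [136.0, 383.0], [162.0, 361.0], [367.0, 473.0], [399.0, 485.0], [424.0, 462.0]]
dz.025 [[106.0, 359.0], [136.0, 371.0], [162.0, 349.0], [368.0, 460.0], [400.0, 473.0], [424.0, 449.0]]
dy+.02 [[139.0, 391.0], [168.0, 403.0], [193.0, 381.0], [396.0, 491.0], [427.0, 504.0], [451.0, 481.0]]
dy.03 [[155.0, 378.0], [184.0, 389.0], [209.0, 368.0], [411.0, 477.0], [442.0, 489.0], [466.0, 466.0]]
```

>>> {"name": "move_arm", "arguments": {
  "targets": [
    [0,0,0.001,-0.006,0,0,0],
    [0.4,0,0,0,0,0,0],
    [0.4,0,0,0,0,0,0],
    [0.4,0,0,0,0,0,0]
  ]
}}

```text
time: 4.42
tcp_pos: [0.5182, 0.2176, 0.0748]
eef_rot: [0.706, -0.706, 0.034, -0.034]
ft_force: [-1.0, -0.1, -0.2]
gripper_width: 0.0674
```

```bash
python3 look.py d "(260,90,75,80)" "(140,160,110,90)" 7 6
```

```text
4.525 [0.5181 0.2177 0.0747] [-0.5 -0.1  0.5] 0.05966432793312507 [[0.995, 0.0, 0.097], [-0.097, 0.0, 0.995], [0.0, -1.0, 0.0]]
```

View pics/ds.png

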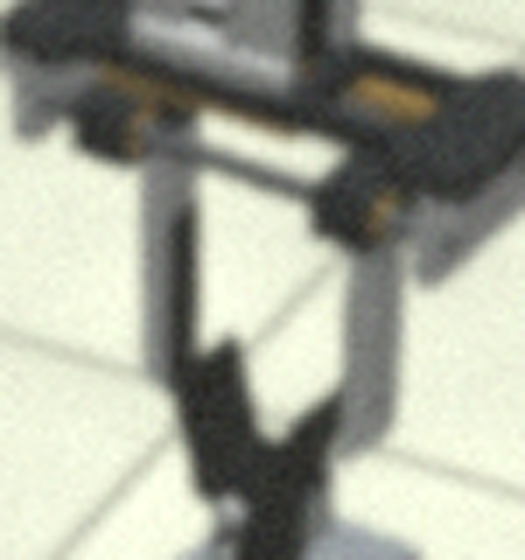

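```bash
python3 - <<'E'
from h import *; from plant import cams,telemetry
f=cams.grab_frame("scene"); s=telemetry.state(); print(s["gripper_width"],s["ft_force"].round(1),s["tcp_pos"].round(4))
w=s["gripper_width"]/2
im=cv2.resize(f["frame"][90:170,260:335],None,fx=7,fy=7,interpolation=cv2.INTER_CUBIC); im=cv2.convertScaleAbs(im,alpha=1.6,beta=10)
def pt(P): return tuple(int(a) for a in ((proj(f,P)[0]-[260,90]+.5)*7))
yw=-.097;x=np.array([np.cos(yw),np.sin(yw),0]);y=np.array([-x[1],x[0],0])
c=np.array([.5178,.2183,0])
for sg in(-1,1):
    q4=[c+sg*x*a+y*b+[0,0,z] for a,b,z in((.026,-.018,.115),(.026,.018,.115),(.016,.018,.080),(.016,-.018,.080))]
    cv2.polylines(im,[np.array([pt(p) for p in q4])],True,(0,0,255),1)
    for dz,col in((.0,(255,0,0)),(.022,(0,200,0))):
        t=np.array([.5181,.2177,.0747+dz])
        q4=[t+sg*x*a+y*b+[0,0,z] for a,b,z in((w,-.008,0),(w,.008,0),(w+.0125,.008,0),(w+.0125,-.008,0),(w,-.008,0),(w,-.008,.05))]
        cv2.polylines(im,[np.array([pt(p) for p in q4])],False,col,1)
cv2.imwrite("pics/o.png",im)
E
```

```text
0.05744772593881414 [ 0.4 -0.  -0.1] [0.5181 0.2176 0.0747]
```

View pics/o.png

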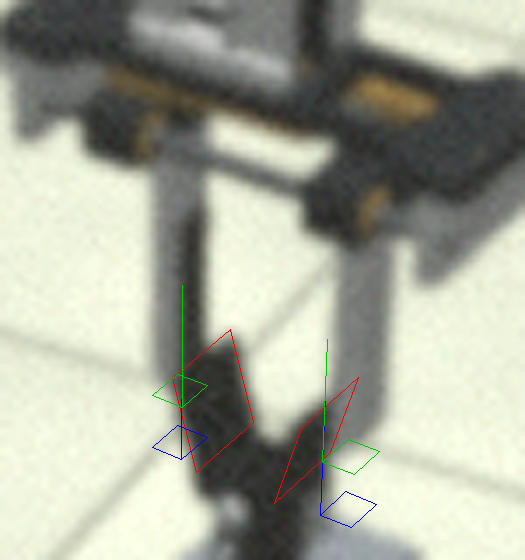

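>>> {"name": "move_arm", "arguments": {
  "targets": [
    [0.4,0,0,-0.004,0,0,0],
    [1,0,0,0,0,0,0],
    [1,0,0,0,0,0,0],
    [1,0,0,0,0,0,0],
    [1,0,0,0,0,0,0]
  ]
}}

```text
time: 5.2
tcp_pos: [0.5185, 0.2183, 0.0717]
eef_rot: [0.707, -0.706, 0.034, -0.035]
ft_force: [-3.3, 0.7, 16.3]
gripper_width: 0.0263
```

>>> {"name": "move_arm", "arguments": {
  "targets": [
    [1,0,0,0,0,0,0],
    [1,0,0,0,0,0,0]
  ]
}}

```text
time: 5.45
tcp_pos: [0.5186, 0.2183, 0.0717]
eef_rot: [0.707, -0.706, 0.034, -0.035]
ft_force: [-2.4, -0.3, 16.2]
gripper_width: 0.0262
```

```bash
python3 look.py e "(260,90,75,80)" "(140,160,110,90)" 7 6
```

```text
5.55 [0.5186 0.2183 0.0717] [-2.1 -1.5 15.8] 0.026225001115924598 [[0.995, 0.001, 0.097], [-0.097, 0.001, 0.995], [0.001, -1.0, 0.001]]
```

View pics/es.png

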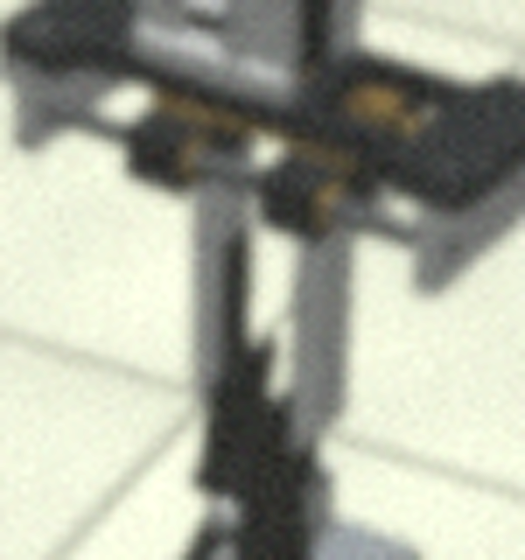

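>>> {"name": "move_arm", "arguments": {
  "targets": [
    [1,0,0,0.003,0,0,0],
    [1,0,0,0.006,0,0,0],
    [1,0,0,0.015,0,0,0],
    [1,0,0,0.025,0,0,0],
    [1,0,0,0.03,0,0,0]
  ]
}}

```text
time: 6.18
tcp_pos: [0.5179, 0.2177, 0.151]
eef_rot: [0.706, -0.706, 0.034, -0.034]
ft_force: [0.8, 0.6, -0.9]
gripper_width: 0.0258
```

```bash
python3 look.py f "(260,60,75,80)" "(140,160,110,90)" 7 6
```

```text
6.275 [0.5196 0.2187 0.1534] [ 0.3  0.7 -1. ] 0.02578128479926147 [[0.995, 0.005, 0.097], [-0.097, 0.002, 0.995], [0.004, -1.0, 0.002]]
```

View pics/fs.png

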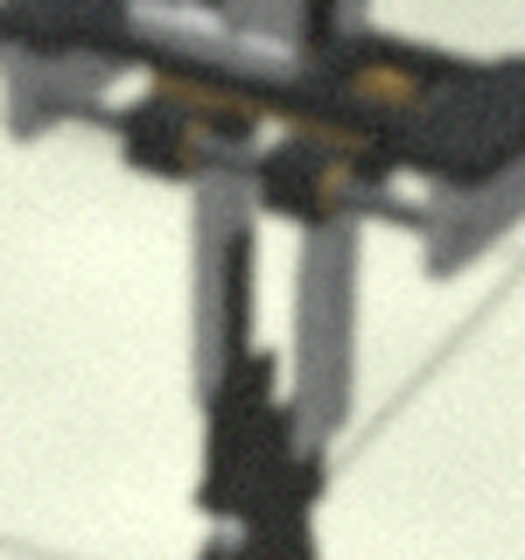

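>>> {"name": "move_arm", "arguments": {
  "targets": [
    [1,0,0,0.03,0,0,0],
    [1,0,0,0.04,0,0,0],
    [1,0.01,-0.03,0.012,0,0,0],
    [1,0.014,-0.042,0,0,0,-0.017],
    [1,0.014,-0.042,0,0,0,0]
  ]
}}

```text
time: 6.9
tcp_pos: [0.5563, 0.1025, 0.2322]
eef_rot: [0.706, -0.706, 0.04, -0.04]
ft_force: [0.8, 0.3, -0.5]
gripper_width: 0.0255
```

>>> {"name": "move_arm", "arguments": {
  "targets": [
    [1,0.014,-0.042,0,0,0,0],
    [1,0.014,-0.042,0,0,0,0],
    [1,0.01,-0.025,0,0,0,0],
    [1,0.003,-0.01,0,0,0,0],
    [1,0,0,0,0,0,0]
  ]
}}

```text
time: 7.52
tcp_pos: [0.5969, -0.0151, 0.2316]
eef_rot: [0.706, -0.706, 0.04, -0.04]
ft_force: [-0.6, 0.2, -0.8]
gripper_width: 0.0255
```

```bash
python3 look.py g "(240,100,75,85)" "(220,140,110,90)" 7 6
```

```text
7.625 [ 0.5967 -0.0139  0.2317] [-0.6  0.2  0.1] 0.025597430671864502 [[0.994, -0.0, 0.112], [-0.112, 0.0, 0.994], [-0.0, -1.0, 0.0]]
```

View pics/gs.png

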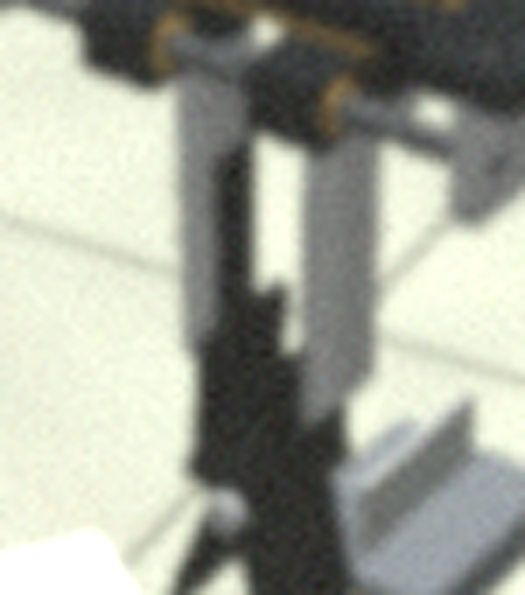

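View pics/gt.png

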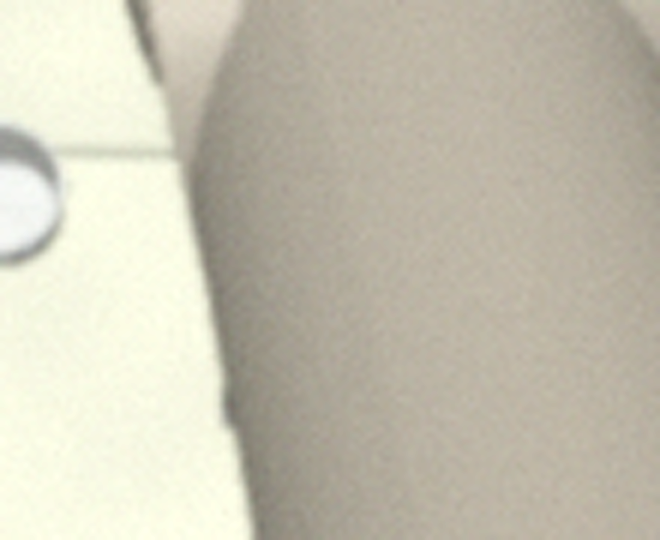

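```bash
cat > ov.py <<'E'
import sys
from h import *; from plant import cams,telemetry
n=sys.argv[1]; u0,v0=eval(sys.argv[2]); sx=7
f=cams.grab_frame("scene"); s=telemetry.state(); print(s["time"],s["gripper_width"],s["ft_force"].round(1),s["tcp_pos"].round(4))
im=cv2.resize(f["frame"][v0:v0+85,u0:u0+80],None,fx=sx,fy=sx,interpolation=cv2.INTER_CUBIC); im=cv2.convertScaleAbs(im,alpha=1.6,beta=10)
cv2.imwrite(f"pics/{n}raw.png",im)
def pt(P): return tuple(int(a) for a in ((proj(f,P)[0]-[u0,v0]+.5)*sx))
def line(ps,col,cl=True): cv2.polylines(im,[np.array([pt(p) for p in ps])],cl,col,1)
X=q(s["eef_rot"]).as_matrix()[:,0]; x=X;x[2]=0;y=np.array([-x[1],x[0],0])
c=s["tcp_pos"]*[1,1,0]; zt=s["tcp_pos"][2]-.045
hz=zt+.0435
for sg in(-1,1): # outer jaw surface & inner
    line([c+sg*x*a+y*b+[0,0,z] for a,b,z in((.014,-.02,zt),(.014,.02,zt),(.002,.02,hz),(.002,-.02,hz))],(0,0,255))
    line([c+sg*x*.0125+y*b+[0,0,z] for b,z in((-.018,hz+.01),(.018,hz+.01),(.018,hz+.044),(-.018,hz+.044))],(0,200,0))
cc=np.array([.5961,-.014,0]);a=-.1136;cy=np.array([-np.sin(a),np.cos(a),0])
line([cc+cy*.045+[0,0,.155],cc-cy*.045+[0,0,.155]],(255,0,0),False)
cv2.imwrite(f"pics/{n}.png",im)
E
python3 ov.py g2 "(240,135)"
```

```text
7.675 0.025585226963087022 [ 1.2  0.4 -0.5] [ 0.5967 -0.0138  0.2318]
```

View pics/g2.png

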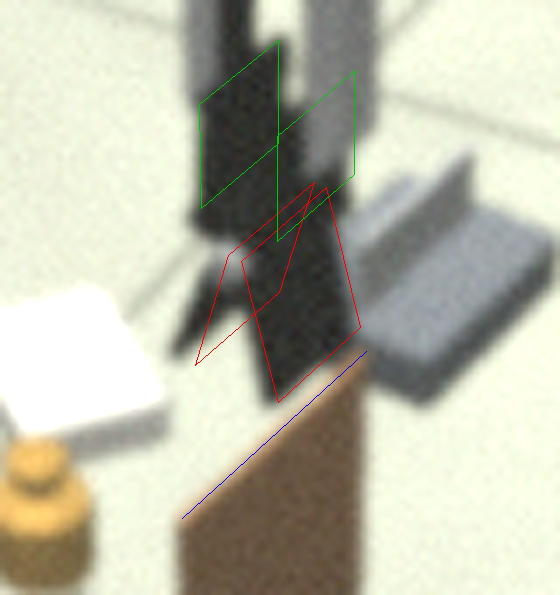

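View pics/g2raw.png

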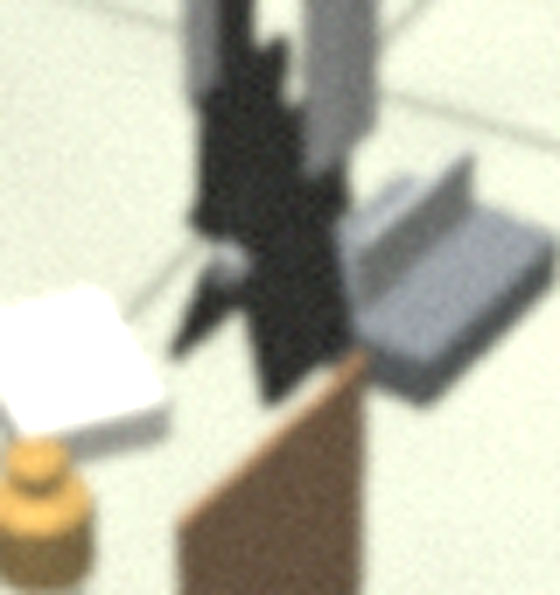

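>>> {"name": "move_arm", "arguments": {
  "targets": [
    [1,0,0,-0.012,0,0,0],
    [1,0,0,-0.01,0,0,0],
    [1,0,0,0,0,0,0]
  ]
}}

```text
time: 8.05
tcp_pos: [0.5963, -0.0152, 0.2083]
eef_rot: [0.706, -0.706, 0.041, -0.04]
ft_force: [-0.5, -0.7, -0.3]
gripper_width: 0.0258
```

```bash
cat > ov2.py <<'E'
import sys
from h import *; from plant import cams,telemetry
n=sys.argv[1]; u0,v0=eval(sys.argv[2]); sx=10
fs=[cams.grab_frame("scene") for _ in range(3)]; f=fs[0]; s=telemetry.state(); print(s["time"],s["gripper_width"],s["ft_force"].round(1),s["tcp_pos"].round(4))
m=np.mean([a["frame"].astype(float) for a in fs],0)
im=cv2.resize(m[v0:v0+60,u0:u0+75],None,fx=sx,fy=sx,interpolation=cv2.INTER_CUBIC); im=np.clip(im*2,0,255).astype(np.uint8)
cv2.imwrite(f"pics/{n}.png",im)
E
python3 ov2.py i "(240,160)"
```

```text
8.2 0.02616684033172189 [-0.1 -0.4 -0.1] [ 0.5971 -0.0153  0.2097]
```

View pics/i.png

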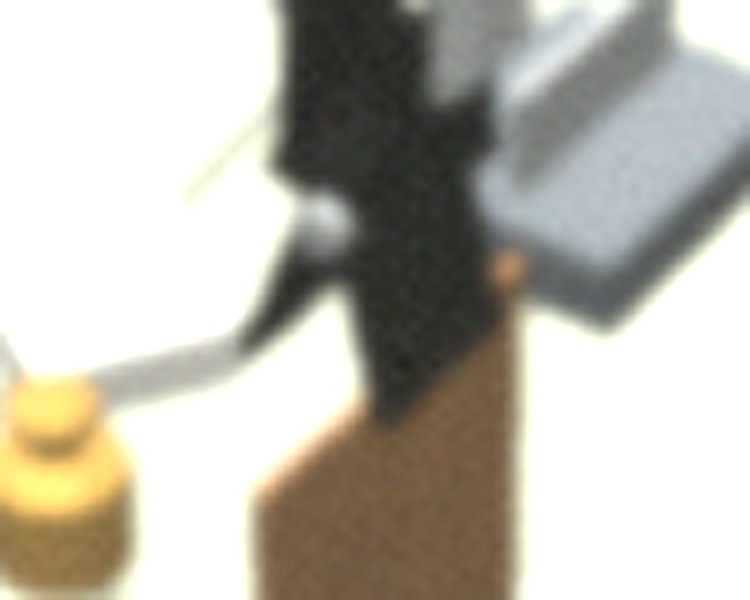

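```bash
cat > fit4.py <<'E'
from h import *; import pickle
from scipy.optimize import least_squares
S,T=pickle.load(open("f0.pkl","rb"))
t=lambda u,v:np.array([(u+.5)/10-.5+240,(v+.5)/10-.5+160])
a=.28;w=.02;k=.0433
obs=[((-.0179,-w,-.0422),t(243,352)),((.014,-w,-k),t(375,412)),((.0179,-w,-.0422),t(392,424)),((.0179,w,-.0422),t(500,318)),((0,-.022,0),t(327,218))]
# card edge check
for P in((.5961+.1136*.045,-.014+.0447,.155),(.5961-.1136*.045,-.014-.0447,.155)): print("card",((proj(S,P)[0]-[240,160]+.5)*10-.5).round(0))
for mode in(0,1,2):
    def res(p):
        rot=R.from_euler('zyx',[-.113,p[3] if mode==1 else 0,p[4] if mode==2 else 0])
        return np.r_[np.concatenate([proj(S,rot.apply(L)+p[:3])[0]-uv for L,uv in obs]),p[3:]*2,(p[2]-.2085)*200]
    o=least_squares(res,[.596,-.014,.208,0,0]); p=o.x
    rot=R.from_euler('zyx',[-.113,p[3],p[4]]); m=rot.apply([0,0,-k])+p[:3]
    e=rot.apply([0,0,-k+.018])+p[:3]
    n=np.array([np.cos(-.1136),np.sin(-.1136),0])
    print(mode,p.round(4),"tipmid",m.round(4),"off x,y at tip",(n@(m-[.5961,-.014,0])*1e3).round(1),"at edge level",(n@(e-[.5961,-.014,0])*1e3).round(1),"along",((np.array([-n[1],n[0],0])@(m-[.5961,-.014,0]))*1e3).round(1)); print(o.fun[:-3].reshape(-1,2).round(1).tolist())
E
python3 fit4.py
```

```text
card [522. 252.]
card [260. 491.]
0 [ 0.594  -0.0168  0.2078  0.      0.    ] tipmid [ 0.594  -0.0168  0.1645] off x,y at tip -1.7 at edge level -1.7 along -3.0
[[0.3, -0.0], [0.2, 0.5], [0.2, -0.4], [1.1, -0.6], [-1.7, 0.4]]
1 [ 0.5966 -0.0169  0.2082  0.0742  0.    ] tipmid [ 0.5934 -0.0169  0.165 ] off x,y at tip -2.3 at edge level -1.0 along -3.2
[[-0.0, -0.8], [-0.1, 0.6], [-0.1, -0.2], [0.8, -0.2], [-0.5, 0.6]]
2 [ 0.5945 -0.0154  0.2076  0.     -0.0664] tipmid [ 0.5945 -0.0183  0.1644] off x,y at tip -1.1 at edge level -1.2 along -4.4
[[0.1, -0.0], [0.1, 0.5], [0.0, -0.4], [0.9, 0.4], [-1.1, -0.5]]
```

>>> {"name": "move_arm", "arguments": {
  "targets": [
    [1,0.002,0.003,0,0,0,0],
    [1,0,0,-0.007,0,0,0],
    [1,0,0,-0.007,0,0,0],
    [1,0,0,-0.007,0,0,0],
    [1,0,0,-0.006,0,0,0]
  ]
}}

```text
time: 8.82
tcp_pos: [0.5988, -0.0124, 0.1819]
eef_rot: [-0.706, 0.706, -0.041, 0.04]
ft_force: [0.1, -1.0, 0.3]
gripper_width: 0.0257
```

>>> {"name": "move_arm", "arguments": {
  "targets": [
    [1,0,0,0,0,0,0],
    [1,0,0,0,0,0,0]
  ]
}}

```text
time: 9.07
tcp_pos: [0.5992, -0.0123, 0.1828]
eef_rot: [0.706, -0.706, 0.04, -0.04]
ft_force: [0.5, -0.8, -0.7]
gripper_width: 0.0254
```

```bash
python3 ov2.py j "(240,160)"; python3 look.py k "(160,60,200,150)" "(0,0,560,420)" 4 1
```

```text
9.225 0.025363107233357076 [ 0.1 -0.1 -0.2] [ 0.5992 -0.0123  0.1829]
9.325 [ 0.5991 -0.0124  0.1828] [ 0.1 -0.3 -0.4] 0.025867998070921085 [[0.994, 0.0, 0.114], [-0.114, -0.0, 0.994], [0.0, -1.0, 0.0]]
```

View pics/j.png

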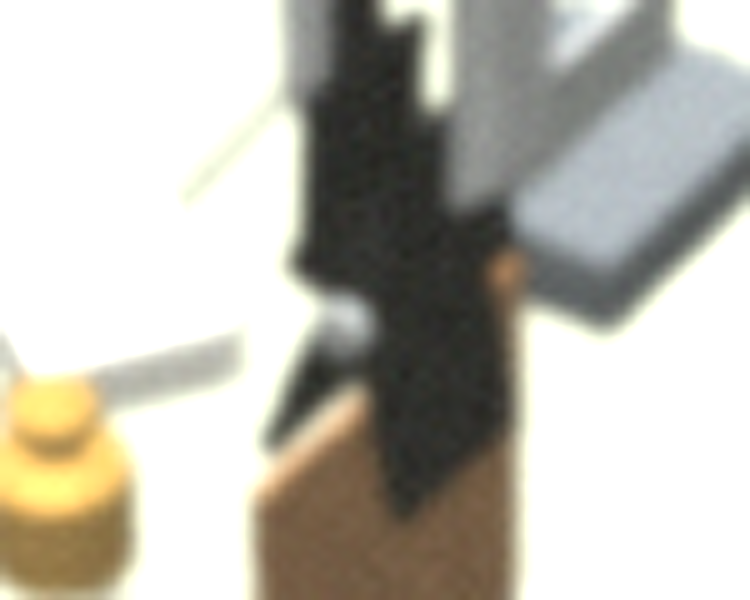

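View pics/kt.png

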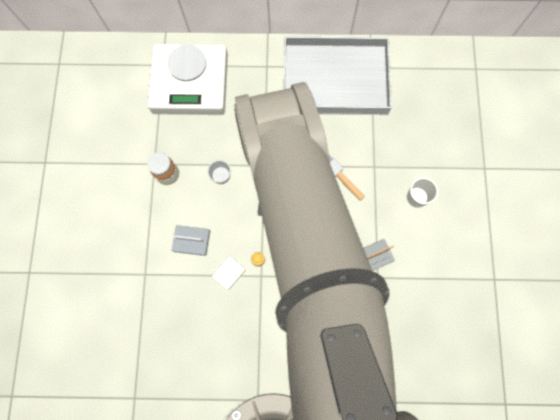

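```bash
sed -e 's/^obs=.*/obs=[((.014,-w,-k),t(388,508)),((.0179,-w,-.0422),t(405,521)),((.0179,w,-.0422),t(505,430)),((0,-.022,0),t(350,325))]/' -e 's/\.2085/.181/' fit4.py > fit5.py; python3 fit5.py
```

```text
card [522. 252.]
card [260. 491.]
0 [ 0.5954 -0.0135  0.1793  0.      0.    ] tipmid [ 0.5954 -0.0135  0.136 ] off x,y at tip -0.8 at edge level -0.8 along 0.4
[[0.4, 1.0], [0.3, 0.1], [1.7, -1.7], [-2.4, 0.5]]
1 [ 0.6007 -0.0134  0.1806  0.1653  0.    ] tipmid [ 0.5935 -0.0134  0.1379] off x,y at tip -2.6 at edge level 0.3 along 0.3
[[-0.5, 0.7], [-0.5, 0.0], [0.9, -1.4], [0.1, 0.6]]
2 [ 0.5963 -0.0114  0.1793  0.     -0.125 ] tipmid [ 0.5963 -0.0168  0.1364] off x,y at tip 0.5 at edge level 0.3 along -2.7
[[0.1, 1.0], [-0.0, -0.1], [1.4, 0.1], [-1.4, -1.1]]
```

```bash
python3 -c "
from plant import manip; print(manip.finish_job())"
```

```text
the job is handed in; nothing more can be done
None
```

I squeezed the clip, lifted it off the parking plate and carried it over the taller card. I handed the job in at about 9.3 s of the 35 s, with the clip still held open there.

**Last checks:**
- **Grip:** the finger opening was about 25.5 mm, which means the levers are pressed to their stop.
- **Forces:** they read about zero, so there was no sign of the clip touching the card.
- **Position:** a fit from the scene camera put the clip within about 1 mm of the card's midplane at edge height. Along the edge it was within about 3 mm of the middle. The edge sits about 18 mm above the jaw tips, one jaw on each side.
- **Other things:** the bystanders I could see in the last top picture (jar, tin, cup, weight, timer and part of the brush) had not moved. The spoon was hidden by the arm, and so was most of the shorter card.

**Checks that disagreed or stayed open:**
- **Fingertip height:** the cameras showed the fingertips about 20 mm higher than the reported TCP. I set the grasp depth from the pictures instead.
- **Clip lean:** the final position comes from one camera, because the arm blocked the top view of the clip. That fit left residuals of up to about 2 pixels, so a lean of a few degrees (up to about 9° in one fit) can't be ruled out. The edge clearance came out about the same either way.
- **Upward push:** squeezing the clip on the plate briefly pushed up on the tool with about 16 N. It went away once the clip was lifted.

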